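# Gauge a tube sleeve on the go pin and sort it

### The arm

A 6-joint arm with a two-finger parallel gripper is mounted at the origin on the work surface. World frame = base frame: x ahead of the robot, y to its left, z up, the work surface at z = 0. Lengths are in m, angles in rad, forces in N, time in s.
With the tool pointing down it reaches from about 0.25 to 0.725 m from the base axis. Payload 4 kg.
Tool frame: the origin (TCP) lies at the very end of the fingers, on their centre line; the grasp point (between the pads) lies 19 mm behind it; z points along the fingers, y is the line along which they close (so a half turn about z gives the same grasp; the last joint's range is limited). The gripper opens to 85 mm and grips with 20 to 120 N. Pads are 22 mm wide; open, the fingers measure 114 mm over their backs; the gripper's body (76 mm by 85 mm) begins 54 mm behind the grasp point. The pads swing forward as they close: fully open they stand 13 mm farther back than shut.
Start: joints at [1.294, 0.241, 0.005, 1.335, 0, 1.571], TCP at [0.137, 0.481, 0.231] pointing down, gripper open.
Joint ranges: [-2.72, 2.72], [-1.05, 1.87], [-1.09, 1.28], [-1.99, 2.15], [-1.42, 1.44], [-3.14, 3.14]. Speed limits (rad/s): [2.79, 2.79, 3.14, 3.14, 3.14, 3.14].

### API

Orientations are given as [roll, pitch, yaw] about the fixed x, y, z axes, in that order (R = Rz(yaw) Ry(pitch) Rx(roll)).
In Python, from station import env gives the robot as it stands.
- The arm moves only by the shell command python3 -m crank 'ROWS' [FORCE]. ROWS is JSON, a list that holds one entry, the list of rows, each a list of 7 numbers: the shift along the tool's x, y, z in units of 50 mm (1.0 is 50 mm), then the turn, a rotation vector about the tool's x, y, z in units of 0.08 rad (1.0 is 0.08 rad), then the closure, from 0 (fully open) to 1 (shut). A call has exactly 10 rows; each row shifts and turns the commanded pose from where the row before left it, along the tool's axes as they then stand; what a row does not reach is not made up. A row lasts 1/8 s, in which the tool goes at most 62.5 mm and 10.7 degrees, less where a joint would pass 70% of its speed; a pose out of reach is approached as far as the arm can. A call with a number of a shift or a turn outside -1 to 1 is refused whole. A call with a gripper value outside its range is refused whole. The fingers move at their own pace and stop on an object; FORCE is the grip in N (left out, the last holds). Time passes only in rows, so rows that do not move let the fingers close, or fill a call up. It gives the time, the measured TCP pose, the force, the opening and the grip force at its end, in the units of the state.
- env.observe(): the state, without advancing time (a new reading comes with each control period).
- env.get_image(name): name is "scene" or "top" or "wrist"; returns a dict with "img" (400x640x3 uint8, red, green, blue), "depth" (400x640 float32, m along the optical axis (not along the pixel's ray), 0 where there is no reading), "camera_matrix" (3x3 intrinsics, pixels), "k1" (the pictures are not rectified: a ray, as slopes to the right and down, at radius r is drawn at 1 + k1 r^2 times it, then the intrinsics apply), "R" (3x3) and "t" (3): a world point X has camera coordinates R X + t; the wrist camera has in their place "T_tool_cam" (4x4, takes a point from camera to tool coordinates, whose origin is the TCP and whose axes are the flange's). Camera axes: x right, y down, z forward; pixel columns grow to the right and rows downward; lengths in m; the calibration is good to about 2 mm. A picture is of the moment at which its call begins: read the wrist's pose just before it.
- env.sign_off(): hands the job in; it is judged then, once.
The state is a dict: "clock": time; "joint_positions": joint angles; "joint_velocities": joint speeds; "tau": joint torques, N m; "tool_pos": TCP position; "ee_rot": TCP orientation; "ft_force": force on the tool from outside, world axes, zero at the start; "ft_torque": the same for the moment, N m; "gripper_width": opening from 0.0 (shut) to 1.0 (fully open); "grip_force": force on a finger pad.
Only numpy, scipy, OpenCV 4.12 (cv2) and the standard library are available. Lean on these libraries where they do the work, as an engineer would, in place of code of your own. Each camera call takes 0.05 s, during which the arm holds its last target. There are 200 camera calls.

### The job

Check the black tube sleeve that lies between the blue side guards of the bench gauge: with a light push on its tail end, slide it along the rods and onto the steel gauge pin until it goes no farther. If it goes fully home against the brass collar it is good: draw it off the pin and lay it down flat in the green tray; if it jams part-way its bore is pinched: draw it off and lay it down flat in the red tray. Never push hard or drop the sleeve, and leave the other sleeve in its waiting cradle and everything else on the bench as it is.

Things in the scene. Friction and masses are not known exactly. Their poses are not given: they have to be found in the camera images.
- gauge: Fixed bench gauge on a 12 mm aluminium plate. Origin on the bench under the pin's free nose; z up; x runs along the gauge line (y = 0, 78 mm above the bench) towards the pin's collar. In line: trough, open rods, pin, then a block, x = 72 to 112 mm, 60 mm wide, 106 mm high, with a 20 mm screw head on top (to 118 mm). Plate spans x = -235 to 115, y = -140 to 45 mm.
- rods (a point): Point on the gauge line at gauge x = -50 mm, z = 78 mm, above the open rods. Two 10 mm steel rods along the line, centres 24.7 mm apart, tops 62 mm above the bench, from gauge x = -228 to 59 mm, carry a sleeve in line with the pin. From x = -85 mm to the collar the sides are open: a sleeve there can be gripped from above; supports under the rods reach 22 mm either side, 57 mm above the bench.
- trough (a point): Point on the gauge line at gauge x = -150 mm, z = 78 mm: middle of the loading trough. Two blue side guards, 5 mm thick, inner faces 25 mm either side of the line, tops 82 mm above the bench, flank the rods from gauge x = -215 to -85 mm. A sleeve between them can hardly be gripped, but is pushed from its tail (low x end); closed fingers fit between the guards.
- pin: Horizontal steel go pin of the gauge, 25 mm in diameter, 60 mm long. Origin on its axis at the free nose (78 mm above the bench, above the gauge's origin); x points along the pin from the nose to the brass collar (39 mm in diameter), whose face is at x = 60 mm; z up. The nose is chamfered over 4 mm to 19 mm.
- waiting (a point): Middle of the waiting cradle, a second pair of rods like the first beside the trough, at the height of a waiting sleeve's axis: gauge x = -120, y = -95, z = 78 mm. Its rods run from gauge x = -195 to -45 mm.
- sleeve_1: Black plastic tube sleeve, round, 40 mm diameter, 90 mm long, bore 28 mm, alike end for end, a steel band near each end, 70 to 110 g; slides easily (under 2 N). Origin at its centre; x along its axis. It or sleeve_2 (they look the same) lies in the trough, centre at gauge x = -135 to -105 mm, y = 0, the other in the waiting cradle; axis 78 mm above the bench.
- sleeve_2: The other tube sleeve, same look, size and frame. One of the two is pinched inside, bore 22 mm over the middle 20 mm; only gauging tells which. Pushed up the pin a good one stops with its centre 15 mm past the nose (pin x = 15 mm, its end on the collar); a pinched one jams with its centre at pin x = -8 mm.
- green_tray: Fixed green tray for good sleeves, 125 x 180 mm, 24 mm high, 5 mm walls and floor, left or right of the gauge. Origin under its centre on the bench; z up. Two lanes along its x at y = -37.5 and 37.5 mm, each a pair of ribs (10 mm round, 24.7 mm apart, tops 11 mm above the bench) on which a sleeve's axis lies 27 mm above the bench. The lane at y = -37.5 mm holds a sleeve, the other is free.
- red_tray: Fixed red tray for pinched sleeves, built like the green tray, same frame, on the other side of the gauge. Here the lane at y = 37.5 mm holds a sleeve; the other, at y = -37.5 mm, is free.
- sorted_good: Black sleeve already sorted, lying in the green tray; 40 mm diameter, 90 mm long, origin at its centre. To be left alone.
- sorted_bad: Black sleeve already sorted, lying in the red tray; 40 mm diameter, 90 mm long, origin at its centre. To be left alone.
- wash_bottle: White bottle with blue cap, 64 mm diameter, 160 mm high, on the bench beyond the gauge; origin under its centre. To be left alone.
- screwdriver: Screwdriver with orange handle lying on the bench beyond the gauge, to be left alone; origin at its underside, x from handle to tip.
- grease_jar: Small amber jar with white cap, 48 mm diameter, 50 mm high, beyond the gauge; origin under its centre. To be left alone.

How it is judged:
By the outcome, as a careful person would: the job done as asked, in the order asked, and still so for the second after the job is handed in, with the robot touching nothing.
It also fails if it takes over 45 s, if anything falls off the work surface, if the arm or the gripper's body presses on something with over 40 N, if the wrist force passes 120 N, or if a joint passes its speed limit or range.

## Working session

There is one attempt and no reset: what is moved stays moved. The work goes in short steps, Python scripts to look and compute and a shell command to move; the robot and the scene stay as the last step left them, time stands still between calls to the robot, and variables do not carry over. Pictures are saved under pics/ and viewed, at most 10 in all, crops included, and the job is handed in when it is done.

```bash
ls; mkdir -p pics; python3 - <<'E'
from station import env
import cv2,numpy as np
s=env.observe();print(s)
for n in("scene","top"):
    d=env.get_image(n);cv2.imwrite(f"pics/{n}0.png",d["img"][:,:,::-1]);np.savez(f"pics/{n}0.npz",**d)
    print(n,d["camera_matrix"],d["k1"],d["R"],d["t"])
E
```

```text
pics
{'clock': 0.0, 'joint_positions': array([1.29397086e+00, 2.41410885e-01, 3.72314704e-03, 1.33518246e+00,
       2.96716471e-05, 1.57081765e+00]), 'joint_velocities': array([ 0.00084768, -0.00067975,  0.00040065,  0.00031607,  0.0010658 ,
        0.00085095]), 'tau': array([ 9.22950894e-04, -3.72310495e+01,  2.52413124e+01,  1.68946775e-02,
        5.19759340e-06,  6.77568295e-06]), 'tool_pos': array([0.13647197, 0.48036439, 0.23041358]), 'ee_rot': array([-3.13951878e+00, -2.96273518e-05,  2.86474580e+00]), 'ft_force': array([ 0.45621557, -0.31112404, -0.87664645]), 'ft_torque': array([-0.00461935, -0.03250596,  0.00706168]), 'grip_force': 0.0, 'gripper_width': 0.9922437346368521}
scene [[493.00333648   0.         319.03776667]
 [  0.         493.00333648 194.46526998]
 [  0.           0.           1.        ]] -0.0670233220804203 [[-0.80702623  0.5904578   0.00826112]
 [ 0.46036782  0.63786    -0.6174108 ]
 [-0.36982446 -0.49446355 -0.78659752]] [ 0.50572184 -0.22058683  1.63831395]
top [[365.45174705   0.         325.92354185]
 [  0.         365.45174705 202.16712758]
 [  0.           0.           1.        ]] -0.06375905335052189 [[-0.02562483 -0.99962099  0.01006159]
 [-0.99592744  0.02465726 -0.08672113]
 [ 0.08644017 -0.01224282 -0.99618182]] [0.0098719  0.59108627 0.97089829]
```

View pics/top0.png

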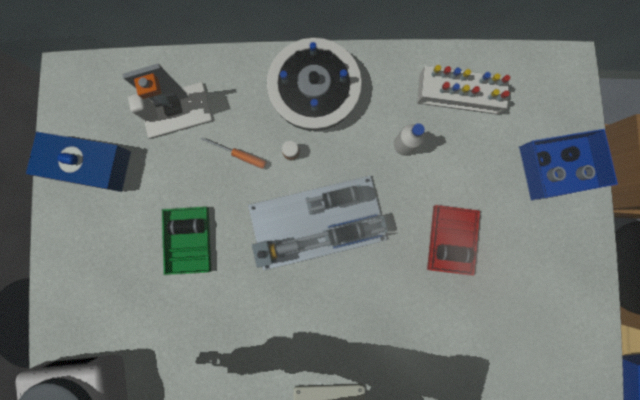

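View pics/scene0.png

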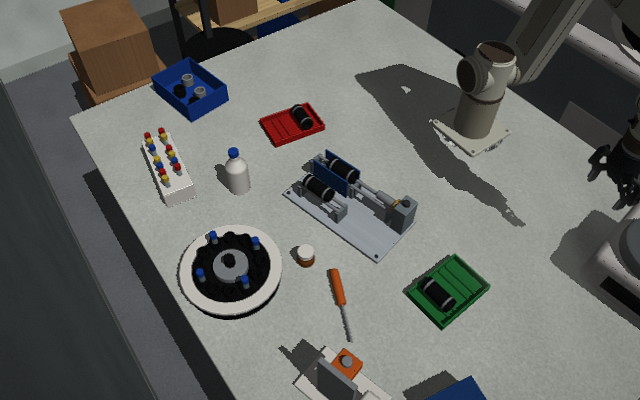

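Top view: the gauge block is at about (262,252), the trough sleeve near (355,233) and the waiting sleeve at (345,195). The green tray at (187,240) has its near lane free. The red tray at (455,240) has its far lane free. The scene view agrees.

```bash
cat > h.py <<'E'
import numpy as np,cv2
from scipy.spatial.transform import Rotation as Ro
def rays(d):
    h,w=d["depth"].shape
    u,v=np.meshgrid(np.arange(w),np.arange(h))
    K=d["camera_matrix"]
    p=cv2.undistortPoints(np.stack([u,v],-1).reshape(-1,1,2).astype(np.float64),K,np.array([float(d["k1"]),0,0,0,0])).reshape(h,w,2)
    return np.dstack([p,np.ones((h,w))])
def cam(d,pose=None):  # world R,origin of camera
    if pose is None: return d["R"].T,-d["R"].T@d["t"]
    T=np.eye(4);T[:3,:3]=Ro.from_euler('xyz',pose[1]).as_matrix();T[:3,3]=pose[0]
    T=T@d["T_tool_cam"];return T[:3,:3],T[:3,3]
def cloud(d,pose=None):
    R,o=cam(d,pose);return (rays(d)*d["depth"][...,None])@R.T+o
def onplane(d,uv,z,pose=None):
    R,o=cam(d,pose);K=d["camera_matrix"]
    p=cv2.undistortPoints(np.array(uv,float).reshape(-1,1,2),K,np.array([float(d["k1"]),0,0,0,0])).reshape(-1,2)
    r=np.c_[p,np.ones(len(p))]@R.T
    return o+r*((z-o[2])/r[:,2])[:,None]
E
python3 - <<'E'
from h import *
for n in("top","scene"):
    d=dict(np.load(f"pics/{n}0.npz"));P=cloud(d);hsv=cv2.cvtColor(d["img"],cv2.COLOR_RGB2HSV);H,S,V=cv2.split(hsv)
    ok=d["depth"]>0
    z=P[...,2]
    flat=ok&(P[...,0]>.25)&(P[...,0]<.75)&(abs(P[...,1])<.15)
    print(n,"bench z",np.median(z[ok&(abs(z)<.01)]),np.std(z[ok&(abs(z)<.01)]))
    def rect(m,t,zz):
        m=cv2.morphologyEx(m.astype(np.uint8),cv2.MORPH_OPEN,np.ones((2,2)))
        k,l,st,_=cv2.connectedComponentsWithStats(m);i=1+np.argmax(st[1:,4]);vu=np.argwhere(l==i)
        q=cv2.convexHull(vu[:,::-1].astype(np.int32)).reshape(-1,2)
        W=onplane(d,q,zz)[:,:2]
        r=cv2.minAreaRect(W.astype(np.float32));print(t,np.round(r[0],4),np.round(r[1],4),round(r[2],2),len(vu),"medz",np.median(z[l==i]))
    roi=ok&(P[...,0]>.2)&(P[...,0]<.85)&(abs(P[...,1])<.5)
    rect(roi&(H>45)&(H<75)&(S>120),"green",.024)
    rect(roi&((H<8)|(H>172))&(S>130)&(P[...,1]<-.15),"red",.024)
    rect(roi&(z>.007)&(z<.017)&(abs(P[...,1])<.22)&(S<60),"plate",.012)
    rect(roi&(H>100)&(H<125)&(S>90)&(abs(P[...,1])<.2)&(P[...,0]<.6),"guard",.082)
    g=ok&(P[...,0]>.2)&(P[...,0]<.7)&(abs(P[...,1])<.25)
    b=g&(z>.1)&(z<.115);rect(b,"blocktop",.106)
E
```

```text
top bench z 0.0009771772534203915 0.0020985895096140837
green [0.4626 0.3763] [0.1109 0.1256] 2.71 1684 medz 0.007260959465791195
red [ 0.5332 -0.3724] [0.1083 0.0556] 82.89 491 medz 0.006502236419380969
plate [0.5653 0.0253] [0.1221 0.3475] 12.36 4307 medz 0.012965667107712298Traceback (most recent call last):
  File "<stdin>", line 18, in <module>
  File "<stdin>", line 10, in rect
    return _wrapfunc(a, 'argmax', axis=axis, out=out, **kwds)
    return bound(*args, **kwds)
ValueError: attempt to get argmax of an empty sequence
```

```bash
python3 - <<'E'
import cv2
a=cv2.imread("pics/top0.png")[165:280,240:410];cv2.imwrite("pics/tc.png",cv2.resize(a,None,fx=4.5,fy=4.5,interpolation=cv2.INTER_CUBIC))
E
```

```text
(no output)
```

View pics/tc.png

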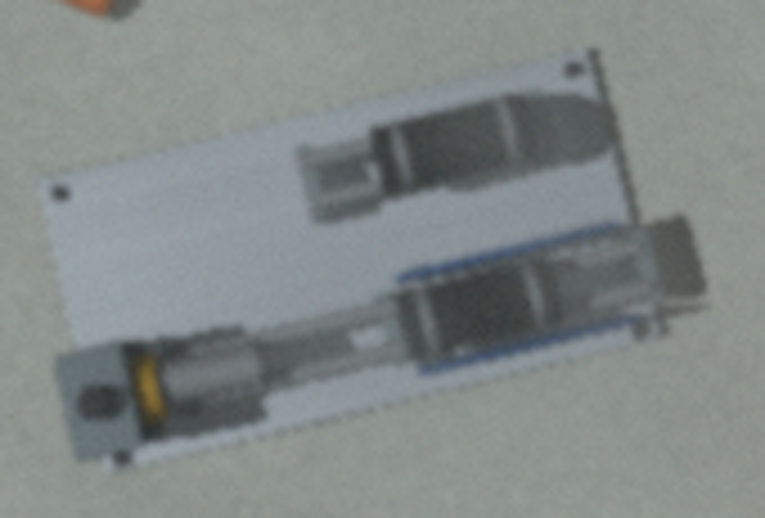

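The crop (origin 240,165, scale 4.5) shows the far plate corners at (45,180) and (592,50), and the block screw at (100,402). The guard tops run (400,277)-(618,226) and (420,372)-(640,320). The trough sleeve spans about (408,325) to (548,290).

```bash
python3 - <<'E'
from h import *
d=dict(np.load("pics/top0.npz"));s=lambda a:[(240+x/4.5-.4,165+y/4.5-.4) for x,y in a]
c=onplane(d,s([(45,180),(592,50)]),.012)
print("corners",c, np.linalg.norm(c[0]-c[1]))
G=onplane(d,s([(400,277),(618,226),(420,372),(640,320)]),.082);print("guards",G)
print("screw",onplane(d,s([(100,402)]),.118))
def fit(A,B):
    A=np.array(A);B=np.array(B)[:,:2];a=A-A.mean(0);b=B-B.mean(0)
    th=np.arctan2((a[:,0]*b[:,1]-a[:,1]*b[:,0]).sum(),(a*b).sum());R=np.array([[np.cos(th),-np.sin(th)],[np.sin(th),np.cos(th)]])
    t=B.mean(0)-R@A.mean(0);print("fit",th,t,"res",np.round((A@R.T+t-B)*1e3,1));return th,t
A=[(.115,-.14),(-.235,-.14),(-.085,-.0275),(-.215,-.0275),(-.085,.0275),(-.215,.0275),(.092,0)]
B=np.r_[c,G,onplane(d,s([(100,402)]),.118)]
fit(A,B)
# trays: colour pixels union, hull at rim height
hsv=cv2.cvtColor(d["img"],cv2.COLOR_RGB2HSV);H,S,V=cv2.split(hsv);P=cloud(d)
for n,m in(("g",(H>45)&(H<75)&(S>110)&(P[...,1]>.25)&(P[...,1]<.5)),("r",((H<10)|(H>170))&(S>100)&(P[...,1]<-.2)&(P[...,1]>-.48)&(P[...,0]>.3)&(P[...,0]<.6))):
    vu=np.argwhere(m)
    for zz in(.024,):
        W=onplane(d,vu[:,::-1],zz)[:,:2];r=cv2.minAreaRect(W.astype(np.float32));print(n,r,len(W))
dk=(V<60)
for n,(u0,u1,v0,v1) in dict(g=(165,212,212,245),r=(432,478,240,270)).items():
    vu=np.argwhere(dk[v0:v1,u0:u1])+[v0,u0];W=onplane(d,vu[:,::-1],.04)[:,:2];print(n,cv2.minAreaRect(W.astype(np.float32)),len(W))
E
```

```text
corners [[ 0.5908036   0.20593395  0.012     ]
 [ 0.66324814 -0.13320566  0.012     ]] 0.3467908432502588
guards [[ 0.52451281 -0.00930998  0.082     ]
 [ 0.55035756 -0.1346168   0.082     ]
 [ 0.47051907 -0.01922586  0.082     ]
 [ 0.49652015 -0.1452215   0.082     ]]
screw [[0.45992622 0.15616234 0.118     ]]
fit 1.7782883276186425 [0.47893162 0.06819493] res [[ 1.4  3.6]
 [ 1.1  0.3]
 [-1.2 -0. ]
 [-0.2 -1.9]
 [-1.  -1.4]
 [-0.2 -2.6]
 [ 0.1  2.1]]
g ((0.497444212436676, 0.3795889616012573), (0.1754472404718399, 0.12684307992458344), 2.138838768005371) 2269
r ((0.47948798537254333, -0.35259681940078735), (0.12911799550056458, 0.17812925577163696), 81.24199676513672) 2188
g ((0.5297023057937622, 0.36922770738601685), (0.12485719472169876, 0.08607878535985947), 88.84215545654297) 639
r ((0.4402160346508026, -0.30442094802856445), (0.0054486775770783424, 0.010708021000027657), 87.30610656738281) 9
```

The gauge fits with its origin at (0.479, 0.068) and yaw 1.778 rad (residuals ≤3.6 mm). The green free lane is near (0.460, 0.379) and the red free lane near (0.516, -0.358). Next I move over the trough for a closer look with the wrist camera.

```bash
cat > plan.py <<'E'
import sys
from h import *
from station import env
# usage: plan.py x y z yaw n  -> one row to repeat n times
from scipy.optimize import least_squares
x,y,z,yaw,n=map(float,sys.argv[1:6]);n=int(n);s=env.observe()
R0=Ro.from_euler('xyz',s["ee_rot"]);R1=Ro.from_euler('xyz',[np.pi,0,yaw]);p=s["tool_pos"]
w=(R0.inv()*R1).as_rotvec()/n
D=np.zeros(3);A=np.zeros((3,3));R=R0
for i in range(n): A+=R.as_matrix();R=R*Ro.from_rotvec(w)
v=np.linalg.solve(A,np.array([x,y,z])-p)
print("now",s["clock"],np.round(p,4),np.round(s["ee_rot"],4),"row",np.round(v/.05,3).tolist(),np.round(w/.08,3).tolist())
E
python3 plan.py 0.49 -0.03 0.25 1.778 20
```

```text
now 0.1 [0.1365 0.4804 0.2305] [-3.1398 -0.      2.8648] row [-0.643, -0.112, -0.019] [-0.001, 0.001, 0.679]
```

```bash
for k in 1; do python3 -m crank '[[[-0.643,-0.112,-0.019,0,0,0.679,0.5],[-0.643,-0.112,-0.019,0,0,0.679,0.5],[-0.643,-0.112,-0.019,0,0,0.679,0.5],[-0.643,-0.112,-0.019,0,0,0.679,0.5],[-0.643,-0.112,-0.019,0,0,0.679,0.5],[-0.643,-0.112,-0.019,0,0,0.679,0.5],[-0.643,-0.112,-0.019,0,0,0.679,0.5],[-0.643,-0.112,-0.019,0,0,0.679,0.5],[-0.643,-0.112,-0.019,0,0,0.679,0.5],[-0.643,-0.112,-0.019,0,0,0.679,0.5]]]' 30; done
python3 -m crank '[[[-0.643,-0.112,-0.019,0,0,0.679,1],[-0.643,-0.112,-0.019,0,0,0.679,1],[-0.643,-0.112,-0.019,0,0,0.679,1],[-0.643,-0.112,-0.019,0,0,0.679,1],[-0.643,-0.112,-0.019,0,0,0.679,1],[-0.643,-0.112,-0.019,0,0,0.679,1],[-0.643,-0.112,-0.019,0,0,0.679,1],[-0.643,-0.112,-0.019,0,0,0.679,1],[-0.643,-0.112,-0.019,0,0,0.679,1],[-0.643,-0.112,-0.019,0,0,0.679,1]]]'
cat > look.py <<'E'
import sys
from h import *
from station import env
s=env.observe();d=env.get_image("wrist");n=sys.argv[1]
np.savez(f"pics/{n}.npz",pos=s["tool_pos"],rpy=s["ee_rot"],**d);cv2.imwrite(f"pics/{n}.png",d["img"][:,:,::-1])
print(s["clock"],s["tool_pos"],s["ee_rot"],s["ft_force"],d["T_tool_cam"])
E
python3 look.py w1
```

```text
clock: 1.35
tool_pos: [0.3849, 0.2738, 0.2403]
ee_rot: [-3.141, -0.0, 2.32]
ft_force: [0.2, -0.4, -0.2]
gripper_width: 0.497
grip_force: 0.0
clock: 2.6
tool_pos: [0.49, -0.0308, 0.2498]
ee_rot: [-3.141, -0.0, 1.777]
ft_force: [0.2, 0.2, -0.4]
gripper_width: -0.003
grip_force: 0.0
2.6 [ 0.48999298 -0.03079501  0.24981433] [-3.14060776e+00 -2.70439292e-04  1.77661000e+00] [ 0.15647074  0.16654268 -0.40159073] [[ 1.71785100e-04 -9.65414101e-01 -2.60721277e-01  6.54811916e-02]
 [ 9.99999956e-01  1.03056883e-04  2.77278958e-04  3.27081590e-04]
 [-2.40819893e-04 -2.60721313e-01  9.65414076e-01 -1.42348662e-01]
 [ 0.00000000e+00  0.00000000e+00  0.00000000e+00  1.00000000e+00]]
```

View pics/w1.png

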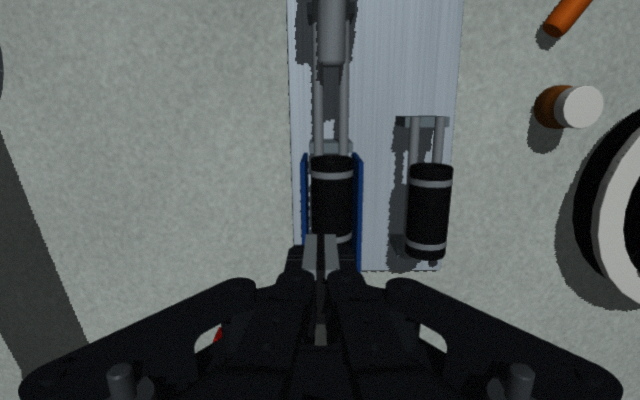

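Wrist view: up in the image is gauge +x. The guard front ends are at about (304,155) and (358,155), the pin nose is at (333,64), and the sleeve spans rows 157-243.

```bash
python3 - <<'E'
from h import *
d=dict(np.load("pics/w1.npz"));pose=(d["pos"],d["rpy"]);P=cloud(d,pose)
H,S,V=cv2.split(cv2.cvtColor(d["img"],cv2.COLOR_RGB2HSV))
b=(H>105)&(H<128)&(S>110)&(V>40)
for n,(u0,u1) in dict(L=(290,318),R=(345,372)).items():
    q=np.argwhere(b[140:275,u0:u1])+[140,u0]
    out=[]
    for r in (160,175,190,205,220,235):
        c=q[q[:,0]==r][:,1]
        if len(c): out.append((c.min() if n=="L" else c.max(),r))
    print(n,q[:,0].min(),out)
    W=onplane(d,out,.082,pose);dd=np.polyfit(W[:,1],W[:,0],1);print(np.round(W[:,:2],4).tolist(),"yaw",np.pi/2-np.arctan(dd[0]))
    top=onplane(d,[((u0+u1)/2,q[:,0].min())],.082,pose);print("front",top)
print("V col332",V[55:75,333],V[150:165,332],V[230:262,332:335:2].T)
print("depth z pts sleeve",P[200,325:340:5,2],"pin z",P[50,325:343:6,2])
for r in(20,40,55): print(r,V[r,310:356])
E
```

```text
L 153 [(np.int64(301), 160), (np.int64(301), 175), (np.int64(301), 190), (np.int64(301), 205), (np.int64(302), 220), (np.int64(302), 235)]
[[0.4694, -0.0184], [0.4721, -0.0323], [0.4748, -0.0467], [0.4777, -0.0613], [0.4815, -0.0762], [0.4845, -0.0916]] yaw 1.7769959576993193
front [[ 0.47083536 -0.01136105  0.082     ]]
R 153 [(np.int64(361), 160), (np.int64(362), 175), (np.int64(362), 190), (np.int64(361), 205), (np.int64(361), 220), (np.int64(360), 235)]
[[0.5241, -0.0069], [0.5284, -0.0206], [0.5318, -0.0347], [0.5344, -0.0495], [0.538, -0.0643], [0.5408, -0.0798]] yaw 1.7914830009596918
front [[ 0.52031032 -0.00099973  0.082     ]]
V col332 [108 107 106 105 105 100  92  86  71  59  36  35  49  53  55  57  55  58
  57  58] [99 95 95 69 41 27 14 14 15  5 16 17 23 17 17] [[ 5 12 13 26 60 82 87 87 85 84 85 83 85 87 88 81 82 85 85 84 87 85 85 85
  83 84 87 83 85 85 85 86]
 [12 14  7 19 62 83 81 85 84 86 84 83 88 82 85 88 87 85 82 85 85 83 85 85
  88 85 86 85 85 87 83 83]]
depth z pts sleeve [0.09693502 0.0973018  0.09823851] pin z [0.08689876 0.0897795  0.08906829]
20 [ 26  31  32  34  39  38  39  45  57  63  70  79  88  87  88  94  97 102
 100 107 107 107 107 111 108 109 111 103 100  95  90  87  79  76  65  58
  55  66  71  44  27  33  48  53  56  66]
40 [ 61  53  56  76  85  85  45  44  57  62  75  81  85  91  91  95  98 104
 107 107 110 110 109 108 107 108 108  97  99  95  87  81  78  71  66  70
  88  88  83  61  57  53  57  65 126 156]
55 [ 58  56  57  71  89  79  52  50  56  62  74  81  90  96  95  98 102 103
 107 108 106 108 107 108 105 105 103  97  93  91  87  83  72  63  63  74
  86  89  78  66  64 116 152 153 153 154]
```

```bash
python3 - <<'E'
from h import *
d=dict(np.load("pics/w1.npz"));pose=(d["pos"],d["rpy"])
O=np.array([.479,.068]);t=1.78;R=np.array([[np.cos(t),np.sin(t)],[-np.sin(t),np.cos(t)]])
f=lambda uv,z:print(uv,z,np.round(R@(onplane(d,[uv],z,pose)[0,:2]-O)*1e3,1))
f((333,64),.0875);f((333,62),.0905);f((331,40),.0905);f((331.5,20),.0905)
f((301,190),.082);f((362,190),.082);f((332,160),.098);f((332,157),.058);f((304,160),.082)
f((430,166),.098);f((430,258),.098)
E
python3 plan.py 0.5217 -0.1329 0.125 1.78 10
```

```text
(333, 64) 0.0875 [ 1.2 -1.8]
(333, 62) 0.0905 [ 2.5 -1.7]
(331, 40) 0.0905 [19.9  0.1]
(331.5, 20) 0.0905 [35.4 -0.2]
(301, 190) 0.082 [-111.3   27.9]
(362, 190) 0.082 [-111.5  -30.3]
(332, 160) 0.098 [-80.  -1.]
(332, 157) 0.058 [-83.3  -2.3]
(304, 160) 0.082 [-82.5  24.6]
(430, 166) 0.098 [-85.5 -88.4]
(430, 258) 0.098 [-175.1  -96. ]
now 2.65 [ 0.4903 -0.0342  0.2499] [-3.1403e+00  2.8000e-03  1.7719e+00] row [-0.206, 0.022, 0.25] [-0.002, 0.004, -0.01]
```

```bash
python3 -m crank '[[[-0.23,0.0,0.25,0,0,0,1],[-0.23,0.0,0.25,0,0,0,1],[-0.23,0.0,0.25,0,0,0,1],[-0.23,0.0,0.25,0,0,0,1],[-0.23,0.0,0.25,0,0,0,1],[-0.23,0.0,0.25,0,0,0,1],[-0.23,0.0,0.25,0,0,0,1],[-0.23,0.0,0.25,0,0,0,1],[-0.23,0.0,0.25,0,0,0,1],[0,0,0,0,0,0,1]]]'; python3 plan.py 0.5223 -0.1324 0.069 1.78 8
```

```text
clock: 3.9
tool_pos: [0.5108, -0.1317, 0.1364]
ee_rot: [-3.139, -0.001, 1.777]
ft_force: [-1.0, 0.6, 0.1]
gripper_width: -0.002
grip_force: 0.0
now 3.9 [ 0.5108 -0.1317  0.1364] [-3.1394e+00 -1.1000e-03  1.7771e+00] row [-0.008, 0.028, 0.169] [-0.003, -0.002, -0.005]
```

```bash
python3 -m crank '[[[0,0.115,0.0,0,0,-0.03,1],[0,0.115,0.0,0,0,0,1],[0,0,0.19,0,0,0,1],[0,0,0.19,0,0,0,1],[0,0,0.19,0,0,0,1],[0,0,0.19,0,0,0,1],[0,0,0.19,0,0,0,1],[0,0,0.19,0,0,0,1],[0,0,0.19,0,0,0,1],[0,0,0,0,0,0,1]]]'; cat > g.py <<'E'
from h import *
from station import env
s=env.observe();t=1.78;R=np.array([[np.cos(t),np.sin(t)],[-np.sin(t),np.cos(t)]])
print("gauge xy mm",np.round(R@(s["tool_pos"][:2]-[.4797,.0681])*1e3,1),"z",np.round(s["tool_pos"][2]*1e3,1),s["ee_rot"],"Fg",np.round(R@s["ft_force"][:2],1),s["ft_force"][2],"t",s["clock"],"w",s["gripper_width"])
E
python3 g.py
```

```text
clock: 5.15
tool_pos: [0.522, -0.1285, 0.0703]
ee_rot: [-3.14, -0.001, 1.781]
ft_force: [-0.6, -0.6, 0.1]
gripper_width: -0.001
grip_force: 0.0
gauge xy mm [-201.1   -0.5] z 70.3 [-3.13981548e+00 -8.73215298e-04  1.78074627e+00] Fg [-0.5  0.7] 0.1291937650902259 t 5.15 w -0.0005086484159351516
```

```bash
python3 -m crank '[[[0.13,0,0,0,0,0,1],[0.13,0,0,0,0,0,1],[0.13,0,0,0,0,0,1],[0.13,0,0,0,0,0,1],[0.13,0,0,0,0,0,1],[0.13,0,0,0,0,0,1],[0.13,0,0,0,0,0,1],[0.13,0,0,0,0,0,1],[0.13,0,0,0,0,0,1],[0.13,0,0,0,0,0,1]]]'; python3 g.py
python3 -m crank '[[[0.12,0,0,0,0,0,1],[0.12,0,0,0,0,0,1],[0.12,0,0,0,0,0,1],[0.12,0,0,0,0,0,1],[0.12,0,0,0,0,0,1],[0.12,0,0,0,0,0,1],[0.12,0,0,0,0,0,1],[0.12,0,0,0,0,0,1],[0.06,0,0,0,0,0,1],[0.03,0,0,0,0,0,1]]]'; python3 g.py
```

```text
clock: 6.4
tool_pos: [0.5091, -0.0647, 0.0713]
ee_rot: [-3.141, 0.0, 1.781]
ft_force: [-0.7, -0.8, 0.5]
gripper_width: -0.002
grip_force: 0.5
gauge xy mm [-136.    -1.2] z 71.3 [-3.14149519e+00  3.31054340e-05  1.78077153e+00] Fg [-0.6  0.9] 0.49673645239692377 t 6.4 w -0.0015496923603000128
clock: 7.65
tool_pos: [0.4982, -0.0135, 0.0713]
ee_rot: [-3.142, 0.0, 1.781]
ft_force: [0.3, -0.9, 0.2]
gripper_width: 0.006
grip_force: 0.4
gauge xy mm [-83.7  -1.2] z 71.3 [-3.14155222e+00  5.09549607e-05  1.78102806e+00] Fg [-0.9 -0.1] 0.1817870861563543 t 7.65 w 0.005707992282615551
```

```bash
python3 -m crank '[[[0.05,0,0,0,0,0,1],[0.05,0,0,0,0,0,1],[0.05,0,0,0,0,0,1],[0.05,0,0,0,0,0,1],[0.04,0,0,0,0,0,1],[0.04,0,0,0,0,0,1],[0.04,0,0,0,0,0,1],[0.03,0,0,0,0,0,1],[0,0,0,0,0,0,1],[0,0,0,0,0,0,1]]]'; python3 g.py;python3 look.py w2
```

```text
clock: 8.9
tool_pos: [0.4946, 0.0036, 0.0713]
ee_rot: [-3.142, -0.0, 1.781]
ft_force: [0.3, -0.6, -0.1]
gripper_width: 0.002
grip_force: 0.0
gauge xy mm [-66.2  -1.1] z 71.3 [-3.14157657e+00 -3.77054951e-04  1.78089303e+00] Fg [-0.6 -0.2] -0.06685302517563957 t 8.9 w 0.0020514819650009172
8.9 [0.49457066 0.00357931 0.07127125] [-3.14157657e+00 -3.77054951e-04  1.78089303e+00] [ 0.28586494 -0.59334414 -0.06685303] [[ 1.72637118e-04 -9.65413877e-01 -2.60722104e-01  6.54797718e-02]
 [ 9.99999957e-01  1.04831622e-04  2.73974497e-04  3.26119381e-04]
 [-2.37166861e-04 -2.60722141e-01  9.65413854e-01 -1.42348349e-01]
 [ 0.00000000e+00  0.00000000e+00  0.00000000e+00  1.00000000e+00]]
```

View pics/w2.png

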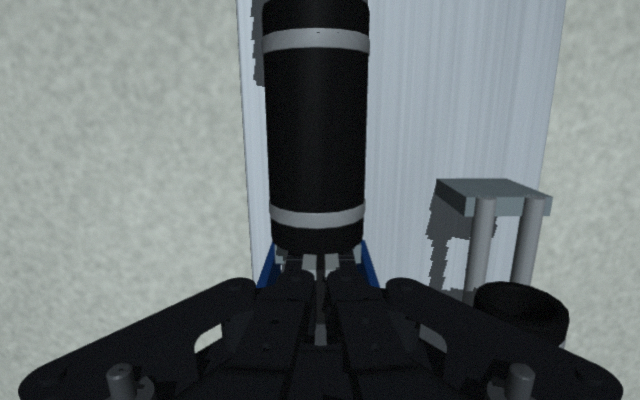

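The fingertips (rows 250-270) sit on the sleeve's tail at about (317,250), and the sleeve is straight on the line. I continue in 1 mm steps across the pinch position.

```bash
python3 -m crank '[[[0.02,0,0,0,0,0,1],[0.02,0,0,0,0,0,1],[0.02,0,0,0,0,0,1],[0.02,0,0,0,0,0,1],[0.02,0,0,0,0,0,1],[0,0,0,0,0,0,1],[0,0,0,0,0,0,1],[0,0,0,0,0,0,1],[0,0,0,0,0,0,1],[0,0,0,0,0,0,1]]]'; python3 g.py
```

```text
clock: 10.2
tool_pos: [0.4939, 0.0078, 0.0715]
ee_rot: [3.141, 0.001, 1.78]
ft_force: [0.8, -4.7, 0.7]
gripper_width: -0.001
grip_force: 2.6
gauge xy mm [-62.   -1.3] z 71.5 [3.14116874e+00 1.14576800e-03 1.78034627e+00] Fg [-4.8  0.2] 0.6993794270601889 t 10.2 w -0.0013057051593797918
```

```bash
python3 -m crank '[[[0.02,0,0,0,0,0,1],[0.01,0,0,0,0,0,1],[0,0,0,0,0,0,1],[0,0,0,0,0,0,1],[0,0,0,0,0,0,1],[0,0,0,0,0,0,1],[0,0,0,0,0,0,1],[0,0,0,0,0,0,1],[0,0,0,0,0,0,1],[0,0,0,0,0,0,1]]]'; python3 g.py
python3 - <<'E'
from h import *
from station import env
d=env.get_image("scene");i=d["img"][150:240,270:430,::-1];cv2.imwrite("pics/s1.png",cv2.resize(i,None,fx=5,fy=5,interpolation=cv2.INTER_CUBIC))
E
```

```text
clock: 11.45
tool_pos: [0.494, 0.008, 0.0717]
ee_rot: [3.141, 0.004, 1.779]
ft_force: [2.0, -7.7, 1.7]
gripper_width: 0.004
grip_force: 4.4
gauge xy mm [-61.7  -1.5] z 71.7 [3.14076317 0.00382631 1.77947833] Fg [-8.  -0.3] 1.7378471051685638 t 11.45 w 0.003686876159718003
```

View pics/s1.png

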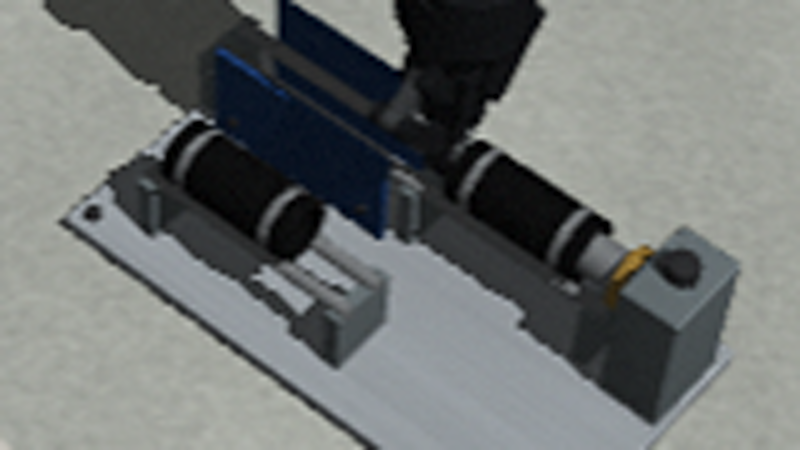

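The scene crop shows the sleeve (near (530,205)) stopped with bare pin visible up to the collar at (630,265). The tool stopped at -62 mm and the force rose to 8 N without further travel, so it is jammed at about x = -7. It is pinched and goes to the red tray. I back off, rise, open and come over it.

```bash
python3 -m crank '[[[-0.1,0,0,0,0,0,1],[-0.1,0,0,0,0,0,1],[0,0,-0.3,0,0,0,1],[0,0,-0.3,0,0,0,1],[0,0,-0.3,0,0,0,1],[0,0,-0.3,0,0,0,1],[0.3,-0.02,0,0,0,0,0.3],[0.4,0,0,0,0,0,0.3],[0.4,0,0,0,0,0,0.3],[0.1,0,0,0,0,0,0.3]]]' 30; python3 g.py; python3 look.py w3
```

```text
clock: 12.75
tool_pos: [0.4809, 0.0599, 0.1309]
ee_rot: [-3.14, -0.0, 1.783]
ft_force: [0.1, 0.3, -0.0]
gripper_width: 0.701
grip_force: 0.0
gauge xy mm [-8.2  0.6] z 130.9 [-3.14036945e+00 -3.38752227e-04  1.78309076e+00] Fg [ 0.3 -0.2] -0.01032047365574968 t 12.75 w 0.7014132229678218
12.75 [0.48087139 0.05991697 0.13087128] [-3.14036945e+00 -3.38752227e-04  1.78309076e+00] [ 0.11071994  0.30290513 -0.01032047] [[ 1.71645221e-04 -9.65413691e-01 -2.60722797e-01  6.54790666e-02]
 [ 9.99999958e-01  1.04356092e-04  2.71930244e-04  3.26045448e-04]
 [-2.35317168e-04 -2.60722832e-01  9.65413668e-01 -1.42348722e-01]
 [ 0.00000000e+00  0.00000000e+00  0.00000000e+00  1.00000000e+00]]
```

View pics/w3.png

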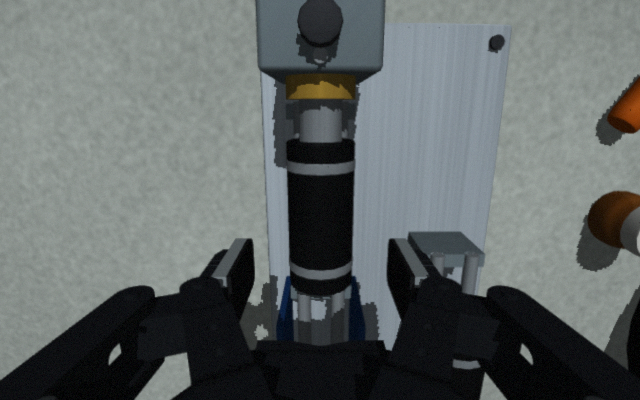

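The sleeve (cols 287-355, rows 140-290) is centred between the open fingers, and bare pin shows between it and the brass collar at (320,85).

```bash
python3 - <<'E'
from h import *
d=dict(np.load("pics/w3.npz"));pose=(d["pos"],d["rpy"]);t=1.78;R=np.array([[np.cos(t),np.sin(t)],[-np.sin(t),np.cos(t)]])
for uv,z in(((320,146),.098),((320,289),.098),((320,86),.0975)): print(np.round(R@(onplane(d,[uv],z,pose)[0,:2]-[.4797,.0681])*1e3,1))
E
python3 -m crank '[[[0,0,0.2,0,0,0,0.3],[0,0,0.2,0,0,0,0.3],[0,0,0.2,0,0,0,0.3],[0,0,0.2,0,0,0,0.3],[0,0,0.2,0,0,0,0.3],[0,0,0.2,0,0,0,0.3],[0,0,0.14,0,0,0,0.3],[0,0,0,0,0,0,1],[0,0,0,0,0,0,1],[0,0,0,0,0,0,1]]]' 30; python3 g.py
```

```text
[36.8  0.5]
[-46.7   0.2]
[66.8  0.6]
clock: 14.05
tool_pos: [0.4815, 0.0583, 0.0643]
ee_rot: [-3.141, 0.0, 1.781]
ft_force: [-1.5, -0.6, -1.1]
gripper_width: 0.458
grip_force: 31.0
gauge xy mm [-10.    0.3] z 64.3 [-3.14091700e+00  2.10943357e-04  1.78076307e+00] Fg [-0.3  1.5] -1.0748600083810456 t 14.05 w 0.4580752700762269
```

```bash
python3 -m crank '[[[-0.06,0,0,0,0,0,1],[-0.1,0,0,0,0,0,1],[-0.1,0,0,0,0,0,1],[-0.12,0,0,0,0,0,1],[-0.12,0,0,0,0,0,1],[-0.12,0,0,0,0,0,1],[-0.12,0,0,0,0,0,1],[-0.12,0,0,0,0,0,1],[-0.1,0,0,0,0,0,1],[0,0,0,0,0,0,1]]]' 40; python3 g.py; python3 look.py w4
```

```text
clock: 15.3
tool_pos: [0.492, 0.0107, 0.0643]
ee_rot: [-3.142, 0.001, 1.78]
ft_force: [-0.7, -0.9, 1.1]
gripper_width: 0.448
grip_force: 44.3
gauge xy mm [-58.8  -0.1] z 64.3 [-3.14153848e+00  1.24902380e-03  1.77999149e+00] Fg [-0.7  0.9] 1.0844672040177115 t 15.3 w 0.44781369921833475
15.3 [0.49203212 0.01065211 0.06431924] [-3.14153848e+00  1.24902380e-03  1.77999149e+00] [-0.72022483 -0.89681957  1.0844672 ] [[ 1.72226761e-04 -9.65413935e-01 -2.60721891e-01  6.54804903e-02]
 [ 9.99999957e-01  1.04152270e-04  2.74916309e-04  3.26285335e-04]
 [-2.38253259e-04 -2.60721927e-01  9.65413911e-01 -1.42348090e-01]
 [ 0.00000000e+00  0.00000000e+00  0.00000000e+00  1.00000000e+00]]
```

View pics/w4.png

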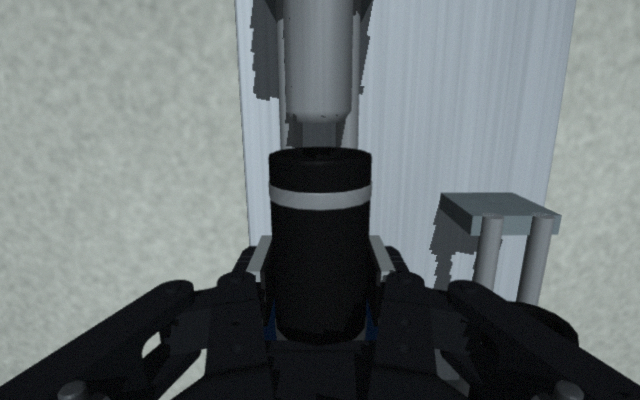

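The sleeve is off the pin: a clear gap shows between its front (row 150) and the nose (row 115), and both pads hold it. I lift it now.

```bash
python3 -m crank '[[[0,0,-0.1,0,0,0,1],[0,0,-0.2,0,0,0,1],[0,0,-0.3,0,0,0,1],[0,0,-0.4,0,0,0,1],[0,0,-0.4,0,0,0,1],[0,0,-0.4,0,0,0,1],[0,0,-0.4,0,0,0,1],[0,0,-0.3,0,0,0,1],[0,0,-0.2,0,0,0,1],[0,0,0,0,0,0,1]]]'; python3 g.py; python3 plan.py 0.515 -0.30 0.20 1.418 18
```

```text
clock: 16.6
tool_pos: [0.4923, 0.0115, 0.2001]
ee_rot: [3.14, 0.0, 1.781]
ft_force: [-0.1, 0.8, -1.0]
gripper_width: 0.451
grip_force: 44.2
gauge xy mm [-57.9  -0.6] z 200.1 [3.14005182e+00 2.79848604e-04 1.78085019e+00] Fg [ 0.8 -0.1] -0.9768610674125613 t 16.6 w 0.45061751328367855
now 16.6 [0.4923 0.0115 0.2001] [3.1401e+00 3.0000e-04 1.7809e+00] row [-0.349, 0.012, 0.0] [0.001, -0.0, 0.252]
```

```bash
python3 -m crank '[[[-0.2,0.012,0,0,0,0.252,1],[-0.4,0.012,0,0,0,0.252,1],[-0.4,0.012,0,0,0,0.252,1],[-0.4,0.012,0,0,0,0.252,1],[-0.4,0.012,0,0,0,0.252,1],[-0.4,0.012,0,0,0,0.252,1],[-0.4,0.012,0,0,0,0.252,1],[-0.4,0.012,0,0,0,0.252,1],[-0.4,0.012,0,0,0,0.252,1],[-0.4,0.012,0,0,0,0.252,1]]]'; python3 -m crank '[[[-0.4,0.012,0,0,0,0.252,1],[-0.4,0.012,0,0,0,0.252,1],[-0.4,0.012,0,0,0,0.252,1],[-0.4,0.012,0,0,0,0.252,1],[-0.4,0.012,0,0,0,0.252,1],[-0.4,0.012,0,0,0,0.252,1],[-0.4,0.012,0,0,0,0.252,1],[-0.4,0.012,0,0,0,0.252,1],[-0.2,0,0,0,0,0,1],[0,0,0,0,0,0,1]]]'; python3 look.py w5
python3 - <<'E'
from h import *
d=dict(np.load("pics/w5.npz"));pose=(d["pos"],d["rpy"]);H,S,V=cv2.split(cv2.cvtColor(d["img"],cv2.COLOR_RGB2HSV))
m=((H<10)|(H>170))&(S>100)&(V>40);vu=np.argwhere(m);W=onplane(d,vu[:,::-1],.024,pose)[:,:2].astype(np.float32);print(cv2.minAreaRect(W),len(W))
E
```

```text
clock: 17.85
tool_pos: [0.5195, -0.1776, 0.1993]
ee_rot: [3.142, -0.0, 1.578]
ft_force: [0.6, -0.8, -1.4]
gripper_width: 0.447
grip_force: 44.2
clock: 19.1
tool_pos: [0.5125, -0.3466, 0.1991]
ee_rot: [-3.141, -0.0, 1.417]
ft_force: [-0.1, 0.1, -1.0]
gripper_width: 0.45
grip_force: 44.2
19.1 [ 0.51253721 -0.34663459  0.19909998] [-3.14136549e+00 -3.50422316e-04  1.41683029e+00] [-0.08333903  0.14669758 -0.95202243] [[ 1.72697730e-04 -9.65450386e-01 -2.60586880e-01  6.56068265e-02]
 [ 9.99999848e-01  3.03156337e-05  5.50409381e-04  3.64112876e-04]
 [-5.23493093e-04 -2.60586935e-01  9.65450245e-01 -1.42348365e-01]
 [ 0.00000000e+00  0.00000000e+00  0.00000000e+00  1.00000000e+00]]
((0.47997909784317017, -0.35450226068496704), (0.12491830438375473, 0.17896127700805664), 81.49137115478516) 8634
```

View pics/w5.png

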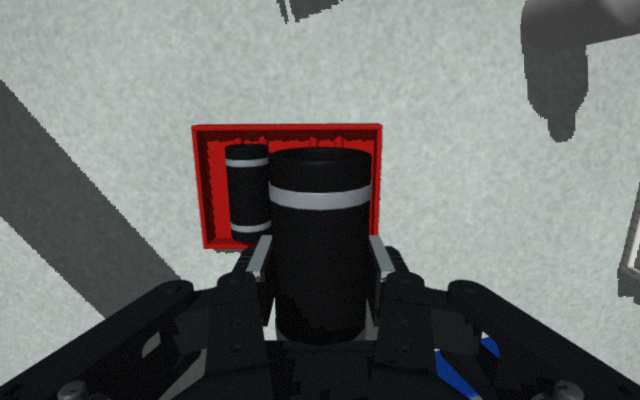

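The red rim measures 125 x 179 mm with its centre at (0.480, -0.3545) and yaw 1.422. The sorted sleeve is in the left lane at (248,190), and the held sleeve is nearly over the free right lane. Target TCP is (0.5165, -0.364, 0.0135).

```bash
python3 plan.py 0.5165 -0.364 0.06 1.422 9
```

```text
now 19.15 [ 0.5127 -0.346   0.1991] [-3.1413e+00 -6.0000e-04  1.4176e+00] row [-0.038, 0.015, 0.309] [-0.0, -0.001, -0.006]
```

```bash
python3 -m crank '[[[-0.17,0.07,0.1,0,0,-0.05,1],[-0.17,0.06,0.3,0,0,0,1],[0,0,0.4,0,0,0,1],[0,0,0.4,0,0,0,1],[0,0,0.4,0,0,0,1],[0,0,0.4,0,0,0,1],[0,0,0.4,0,0,0,1],[0,0,0.3,0,0,0,1],[0,0,0.1,0,0,0,1],[0,0,0,0,0,0,1]]]'; python3 plan.py 0.5165 -0.364 0.0138 1.422 9
```

```text
clock: 20.4
tool_pos: [0.5166, -0.3637, 0.059]
ee_rot: [-3.141, -0.0, 1.422]
ft_force: [1.1, -0.5, -0.5]
gripper_width: 0.454
grip_force: 44.2
now 20.4 [ 0.5166 -0.3637  0.059 ] [-3.1412e+00 -2.0000e-04  1.4220e+00] row [-0.001, -0.0, 0.1] [-0.001, -0.0, -0.0]
```

```bash
python3 -m crank '[[[0,0,0.15,0,0,0,1],[0,0,0.2,0,0,0,1],[0,0,0.2,0,0,0,1],[0,0,0.15,0,0,0,1],[0,0,0.1,0,0,0,1],[0,0,0.05,0,0,0,1],[0,0,0.02,0,0,0,1],[0,0,0.02,0,0,0,1],[0,0,0,0,0,0,1],[0,0,0,0,0,0,1]]]'; python3 g.py
```

```text
clock: 21.65
tool_pos: [0.5168, -0.3638, 0.015]
ee_rot: [3.141, 0.0, 1.422]
ft_force: [-0.4, 0.1, -1.2]
gripper_width: 0.45
grip_force: 44.2
gauge xy mm [-430.2   53.4] z 15.0 [3.14130542e+00 1.89343778e-04 1.42192001e+00] Fg [0.2 0.4] -1.2278038211294233 t 21.65 w 0.4503362936914421
```

```bash
python3 -m crank '[[[0,0,0.02,0,0,0,1],[0,0,0.01,0,0,0,1],[0,0,0.01,0,0,0,1],[0,0,0,0,0,0,1],[0,0,0,0,0,0,1],[0,0,0,0,0,0,1],[0,0,0,0,0,0,1],[0,0,0,0,0,0,1],[0,0,0,0,0,0,1],[0,0,0,0,0,0,1]]]'; python3 g.py
```

```text
clock: 22.9
tool_pos: [0.5168, -0.3639, 0.0141]
ee_rot: [3.141, 0.0, 1.422]
ft_force: [-1.9, 1.2, 6.1]
gripper_width: 0.452
grip_force: 45.0
gauge xy mm [-430.3   53.4] z 14.1 [3.14075002e+00 4.50548204e-04 1.42189177e+00] Fg [1.6 1.6] 6.093814405273382 t 22.9 w 0.45180887535378134
```

The sleeve is seated, with the load change at the expected height. I open just enough to clear the wall and the neighbouring sleeve, then rise.

```bash
python3 -m crank '[[[0,0,0,0,0,0,0.52],[0,0,0,0,0,0,0.48],[0,0,0,0,0,0,0.44],[0,0,0,0,0,0,0.4],[0,0,0,0,0,0,0.37],[0,0,0,0,0,0,0.37],[0,0,-0.1,0,0,0,0.37],[0,0,-0.1,0,0,0,0.37],[0,0,-0.2,0,0,0,0.37],[0,0,-0.2,0,0,0,0.37]]]'; python3 -m crank '[[[0,0,-0.4,0,0,0,0.37],[0,0,-0.4,0,0,0,0.37],[0,0,-0.4,0,0,0,0.37],[0,0,-0.4,0,0,0,0.37],[0,0,-0.4,0,0,0,0.37],[0,0,-0.4,0,0,0,0.37],[0,0,-0.4,0,0,0,0.37],[0,0,-0.4,0,0,0,0.37],[0,0,-0.2,0,0,0,0.37],[0,0,0,0,0,0,0.37]]]'; python3 look.py w6
```

```text
clock: 24.15
tool_pos: [0.5169, -0.3639, 0.0438]
ee_rot: [3.141, 0.0, 1.422]
ft_force: [-0.8, 0.6, -0.1]
gripper_width: 0.63
grip_force: 0.0
clock: 25.4
tool_pos: [0.5171, -0.364, 0.2139]
ee_rot: [3.14, 0.001, 1.422]
ft_force: [0.4, 0.1, -0.3]
gripper_width: 0.625
grip_force: 0.0
25.4 [ 0.51708084 -0.36401055  0.21390668] [3.13970803e+00 9.70455084e-04 1.42189493e+00] [ 0.43957659  0.09941599 -0.28505162] [[ 1.73514625e-04 -9.65449788e-01 -2.60589095e-01  6.56052996e-02]
 [ 9.99999850e-01  3.19857214e-05  5.47352110e-04  3.63376493e-04]
 [-5.20105849e-04 -2.60589150e-01  9.65449649e-01 -1.42347547e-01]
 [ 0.00000000e+00  0.00000000e+00  0.00000000e+00  1.00000000e+00]]
```

View pics/w6.png

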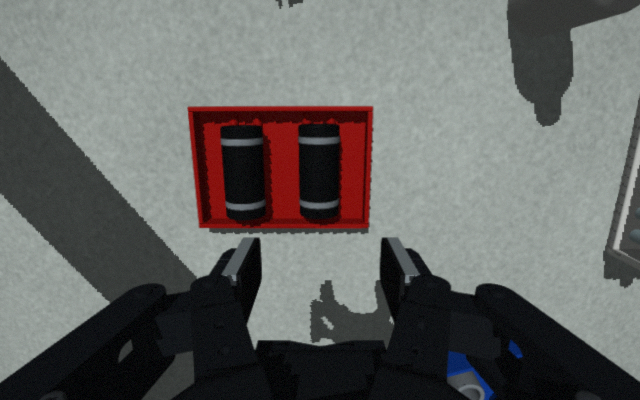

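The pinched sleeve lies flat in the free lane at (319,172), parallel to the sorted one at (243,173). The gripper is clear and touches nothing.

```bash
python3 -c "
from station import env
print(env.sign_off())"
```

```text
the job is handed in; nothing more can be done
None
```

The sleeve in the trough jammed part-way on the pin under a light push (about 8 N), so it is pinched; I drew it off, laid it flat in the free lane of the red tray, and handed the job in at about 25 s.

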